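Lift the ring out of the dip jar

TASK

The silver ring in the dip jar has soaked long enough. Press the jar's push-and-turn safety cap down, keep it pressed while you twist it anticlockwise until it is free, then lift it straight up with its dip basket and finish while still holding it, level and steady, straight above the open jar with the underside of the basket 2 to 5 cm above the mouth, so that drips fall back in. The jar stays down in its pocket, and the other things on the counter are left where they are.

Things in the scene. Friction and masses are not known exactly. Their poses are not given: they have to be found in the camera images.
- block: wooden bottle block, 96 x 262 x 45 mm high, screwed to the counter. Origin: centre of its underside, z up, long side along its y. Three square pockets in its top, at y = -82, 0 and +82 mm, each 61 mm wide, 37 mm deep (floor 8 mm above the counter). The dip jar, the polish pot and the dropper bottle stand in them, in any order.
- jar: dip jar: square white plastic jar, 0.2 to 0.45 kg, loose in a pocket of the block, which keeps it from turning more than about 3 degrees; the tallest thing in the block. Origin: centre of its underside, z up. Body 58 x 58 mm, 78 mm high, then a sloping shoulder to the foot of the round neck at 88 mm.
- jar_mouth (a point): centre of the jar's mouth at the rim of its neck, 117 mm above the jar's underside. The neck is 38 mm across outside, with an open bore of 32 mm; three bayonet lugs stand out of it to 48 mm diameter, hidden under the closed cap.
- cap: push-and-turn safety cap of the jar: round, grey, ribbed, 56 mm outside diameter, 30 mm high, closed on top, 45 g. Origin: centre of its skirt's lower edge, z up. Closed, that edge is 95 mm above the jar's underside (103 mm above the counter), 7 mm above the shoulder, and its x axis lies along the jar's x. Grip it round the skirt from above, at any yaw, with 20 to 60 N.
- cap_top (a point): centre of the cap's top, 30 mm above its lower edge. Pressing the cap down against its spring takes 3 N to start and 10 N at 3.5 mm, where the catches let go; it stops hard at 5 mm (13 N). Held down, it turns anticlockwise seen from above (+ about z): clear of the lugs from 58 to 88 degrees of turn, best 72; then it lifts straight off. Let up sooner it catches again. It does not turn clockwise.
- basket_bottom (a point): centre of the underside of the dip basket, a dish of 24 mm diameter, 8 mm high, fixed to the cap by a 4 mm stem in the cap's axis, 55 mm below the cap's lower edge (cap and basket together are 85 mm tall). Closed, it hangs inside the jar, 77 mm under the mouth. The silver ring sits snug in the dish and cannot fall out.
- polish_pot: bystander: round aluminium pot of polish with a flat lid, 57 mm diameter, 62 mm high, standing in a pocket of the block. Origin: centre of its underside.
- dropper: bystander: small round amber bottle with a black rubber bulb, 44 mm diameter, 83 mm high, standing in a pocket of the block. Origin: centre of its underside.
- ring_box_a: bystander: ring gift box, 54 x 60 x 40 mm, near the block on the robot's side. Origin: centre of its underside.
- ring_box_b: bystander: ring gift box, 54 x 60 x 40 mm, near the block on the far side. Origin: centre of its underside.
- mandrel: bystander: ring-sizing stick, tapered aluminium rod with a wooden handle, 285 mm long, up to 29 mm thick, lying on the counter to the robot's right. Origin: on its axis, where rod and handle join.
- loupe: bystander: folding magnifier, black eyepiece 31 mm diameter, 18 mm high, with a steel cover beside it; to the robot's left. Origin: centre of the eyepiece's underside.
- bangle_bar: bystander: black T-shaped bracelet stand, 149 mm high, its round bar 170 mm long and 48 mm thick; far left. Origin: centre of its foot's underside.
Things that resemble listed ones, but are neither listed nor needed, are in the scene too. Leave any turquoise or yellow look-alike of the cap alone. Leave any blue look-alike of the jar alone.

How it is judged:
On the way, in this order (a step that is already met when the one before it is completed fails the run):
1. the closed cap is pressed down against its spring (z of cap in the frame of jar below 0.0925 m and contact force between the fingers and cap above 1 N), for 0.05 s.
2. the cap is twisted past its catches, still on the neck (angle between the x axis of cap and the x axis of jar, either way round above 0.75 rad and z of cap in the frame of jar below 0.105 m), for 0.05 s.
At the end, for the whole second after the job is handed in: the fingers hold the cap, level within 10 degrees and steady (under 2 cm/s), touching the jar nowhere; the underside of its basket is 1 to 7 cm above the jar's mouth and within 15 mm of straight above its centre, and the jar stands upright, down in its pocket within 4 mm (z of basket_bottom in the frame of jar_mouth between 0.01 and 0.07 m and horizontal distance between basket_bottom and jar_mouth below 0.015 m and angle between cap's own z axis and vertical below 0.17 rad and linear speed of cap below 0.02 m/s and contact force between the fingers and cap above 2 N and contact force between cap and jar below 0.05 N and z of jar in the frame of block below 0.012 m and angle between jar's own z axis and vertical below 0.06 rad); the arm keeps its last pose, push and grip.
It fails at once if the jar is pulled up out of its pocket (more than 12 mm) (z of jar in the frame of block above 0.02 m).
It fails at once if a bystander is moved by more than 25 mm (distance of any of polish_pot, dropper, ring_box_a, ring_box_b, mandrel, loupe, bangle_bar from where it was at the start of the episode above 0.025 m).
It also fails if it takes over 32 s, if anything falls off the work surface, if the arm or the gripper's body presses on something with over 40 N, if the wrist force passes 120 N, or if a joint passes its speed limit or range.

ROBOT

A 7-joint arm with a two-finger parallel gripper is mounted at the origin on the work surface. World frame = base frame: x ahead of the robot, y to its left, z up, the work surface at z = 0. Lengths are in m, angles in rad, forces in N, time in s.
With the tool pointing down it reaches from about 0.375 to 0.925 m from the base axis. Payload 3.1 kg.
Tool frame: the origin (TCP) lies midway between the tips of the shut fingers; the grasp point (between the pads) lies 19 mm behind it; z points along the fingers, y is the direction in which the jaws open and shut (so a half turn about z gives the same grasp; the last joint's range is limited). The gripper opens to 85 mm and grips with 20 to 120 N. Pads are 22 mm wide; open, the fingers measure 114 mm over their backs; the gripper's body (76 mm by 85 mm) begins 54 mm behind the grasp point. The pads swing forward as they close: fully open they stand 13 mm farther back than shut.
Start: joints at [-1.401, 0.383, 0.044, 1.598, -0.018, 1.161, -0.05], TCP at [0.172, 0.627, 0.231] pointing down, gripper open.
Joint ranges: [-2.61, 2.61], [-0.41, 2.15], [-1.48, 1.57], [0, 2.5], [-1.57, 4.71], [0.05, 1.97], [-2.85, 2.85]. Speed limits (rad/s): [2.79, 2.79, 3.14, 3.14, 3.14, 3.14, 3.14].

INTERFACE

Orientations are given as a unit quaternion [x, y, z, w].
In Python, from workcell import r, eyes gives the robot as it stands. The module is installed in compiled form; this text tells all that it offers.
- The arm moves only by the tool play_rows, never from a script. Its argument "rows" is text: rows parted by semicolons, each of 6 numbers parted by spaces: the shift along the world's x, y, z in units of 30 mm (1.0 is 30 mm), then the turn, a rotation vector about the world's x, y, z in units of 8 degrees (1.0 is 8 degrees). A call has 1 to 8 rows; each row shifts and turns the pose as measured when the row begins; what a row does not reach is not made up. A row lasts 1/10 s, in which the tool goes at most 50 mm and 8.59 degrees, less where a joint would pass 70% of its speed; a pose out of reach is approached as far as the arm can. A call is refused whole if a number of a shift passes 1 or a number of a turn 1, either way. A call with a gripper value outside its range is refused whole. "gripper" is the gripper's target within -1 to 1 (shut at 1, half-way at 0, fully open at -1), set as the call begins (left out, the last holds). The fingers move at their own pace and stop on an object; "grip_force" is the grip in N (left out, the last holds). Time passes only in rows, so rows that do not move let the fingers close. It gives the time, the measured TCP pose, the force and the opening at its end, in the units of the state.
- r.get_obs(): the state, without advancing time (a new reading comes with each control period).
- eyes.camera(name): name is "scene" or "top"; returns the picture (480x640x3 uint8, red, green, blue); there is no depth.
- eyes.calibration(name): a dict with "fx", "fy", "cx", "cy" (pixels), "origin" and "rotation" of the camera in the world. Camera axes: x right, y down, z forward; pixel columns grow to the right and rows downward; lengths in m; the calibration is good to about 2 mm. A picture is of the moment at which its call begins. calibration takes no time and is no camera call.
- r.finish_job(): hands the job in, once; it reports no verdict.
The state is a dict: "t": time; "joint_pos": joint angles; "qd": joint speeds; "tau": joint torques, N m; "tool_pos": TCP position; "eef_rot": TCP orientation; "contact_force": force on the tool from outside, world axes, zero at the start; "torque": the same for the moment, N m; "width": opening from 0.0 (shut) to 1.0 (fully open).
Only numpy, scipy, OpenCV 4.12 (cv2) and the standard library are available. Lean on these libraries where they do the work, as an engineer would, in place of code of your own. Each camera call takes 0.05 s, during which the arm holds its last target. There are 200 camera calls.

## Working session

There is one attempt and no reset: what is moved stays moved. The work goes in short steps, Python scripts to look and compute and a tool call to move; the robot and the scene stay as the last step left them, time stands still between calls to the robot, and variables do not carry over. Pictures are saved under pics/ and viewed, about 8 in all and at most 12, crops included, and the job is handed in when it is done.

Besides the shell and the picture viewer there is one more tool, called after "Emit:" as name(argument=value, ...) on one line, values as JSON. play_rows: Moves the arm, as the interface text tells. Its arguments: {"type":"object","properties":{"rows":{"type":"string"},"gripper":{"type":"number"},"grip_force":{"type":"number"}},"required":["rows"]}

```bash
mkdir -p pics; python3 - <<'E'
from workcell import r, eyes
import cv2
for n in ("scene","top"):
    im=eyes.camera(n); cv2.imwrite(f"pics/{n}0.png",im[:,:,::-1])
    c=eyes.calibration(n); print(n,c)
o=r.get_obs(); print({k:o[k] for k in("t","tool_pos","eef_rot","width","contact_force")})
E
```

```text
scene {'fx': 488.8742296780899, 'fy': 488.8742296780899, 'cx': 327.27145488484535, 'cy': 237.34653286322302, 'origin': array([1.12060168, 0.38452656, 0.92441596]), 'rotation': array([ 0.45192909,  0.82183615, -0.30372436, -0.16762148])}
top {'fx': 550.9847793122218, 'fy': 550.9847793122218, 'cx': 323.3745637945088, 'cy': 238.45755469858838, 'origin': array([0.33081919, 0.00468568, 1.21358163]), 'rotation': array([-0.69396528,  0.71488053, -0.05346213,  0.06708066])}
{'t': 0.1, 'tool_pos': array([0.17175815, 0.62600411, 0.22999377]), 'eef_rot': array([ 1.33441273e-01,  9.91055993e-01, -1.19728827e-03, -1.10704007e-04]), 'width': 1.003023551460015, 'contact_force': array([ 0.39288066,  0.89662087, -0.42103175])}
```

View pics/scene0.png

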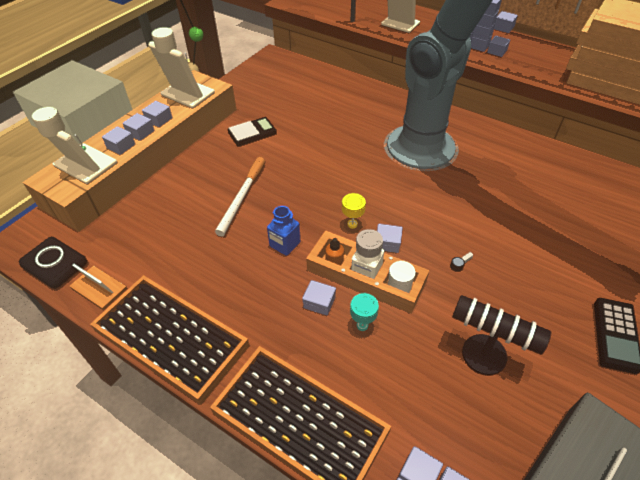

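View pics/top0.png

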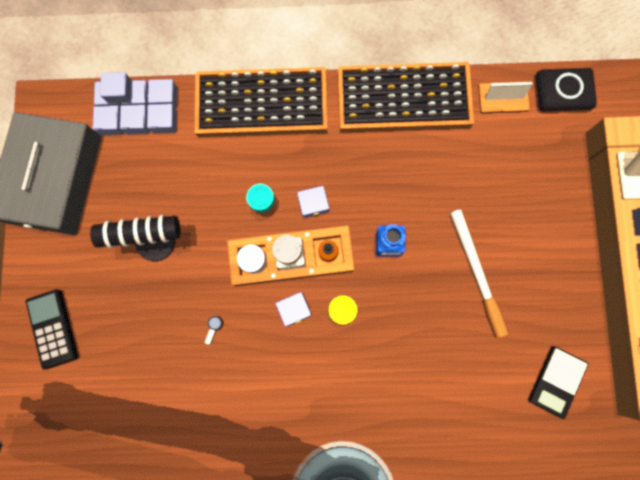

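Scene: block in the middle with the jar (grey cap at about (370,241) scene and (288,248) top) in the centre pocket, white pot to one side and dropper to the other. Turquoise, yellow and blue look-alikes are nearby. I'll zoom in on both views side by side.

```bash
cat > h.py <<'E'
import numpy as np
from scipy.spatial.transform import Rotation as R
from workcell import r, eyes
def ray(n,u,v,z):
    c=eyes.calibration(n);d=R.from_quat(c["rotation"]).apply([(u-c["cx"])/c["fx"],(v-c["cy"])/c["fy"],1])
    o=np.array(c["origin"]);return o+d*(z-o[2])/d[2]
def proj(n,p):
    c=eyes.calibration(n);q=R.from_quat(c["rotation"]).inv().apply(np.array(p)-c["origin"])
    return np.array([c["fx"]*q[...,0]/q[...,2]+c["cx"],c["fy"]*q[...,1]/q[...,2]+c["cy"]]).T
E
python3 - <<'E'
from h import *
import cv2
a=cv2.imread("pics/top0.png")[215:295,220:360]; b=cv2.imread("pics/scene0.png")[190:310,300:440]
f=lambda i:cv2.resize(i,None,fx=5,fy=5,interpolation=cv2.INTER_CUBIC) 
A=f(a);cv2.imwrite("pics/c1.png",A); cv2.imwrite("pics/c2.png",cv2.resize(b,None,fx=5,fy=5,interpolation=cv2.INTER_CUBIC)[:600])
for n,u,v,z in [("top",288,247.5,.133),("scene",370,240,.133)]: print(n,ray(n,u,v,z))
for u,v in [(228,240),(349,227),(354,271),(232,285)]: print(ray("top",u,v,.045))
for n,u,v,z in [("top",259,193,.1),("top",343,310,.1),("top",293,309,.04),("top",313,201,.04)]: print(ray(n,u,v,z))
E
```

```text
top [0.501373   0.09376542 0.133     ]
scene [0.50495796 0.10263316 0.133     ]
[0.53570146 0.23047973 0.045     ]
[ 0.55591092 -0.03153478  0.045     ]
[ 0.46026698 -0.0387574   0.045     ]
[0.43819488 0.22177351 0.045     ]
[0.62351357 0.15510977 0.1       ]
[ 0.37635216 -0.01176525  0.1       ]
[0.38394638 0.09306237 0.04      ]
[0.61729738 0.04491773 0.04      ]
```

View pics/c1.png

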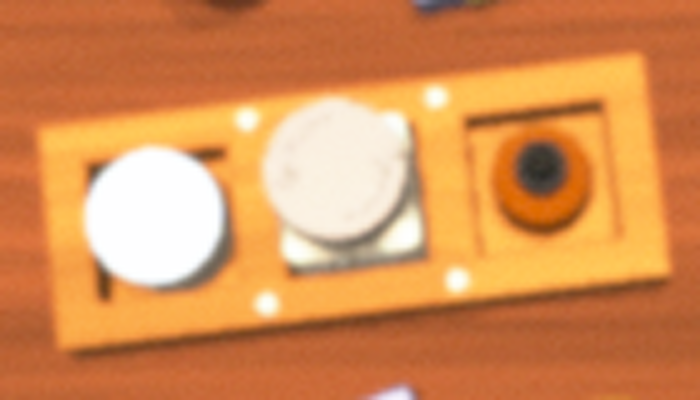

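View pics/c2.png

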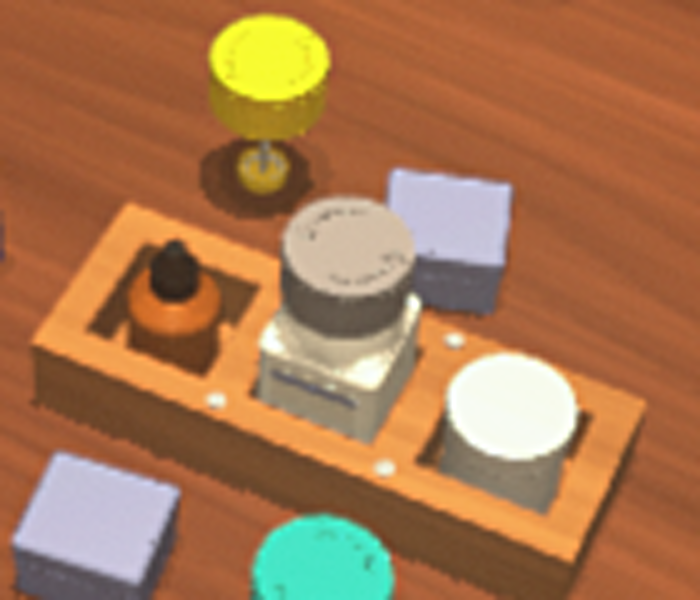

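The cap top centres at about (287.2,249) in the top view and (369.6,239.2) in the scene view. The jar is upright in the middle pocket, with pot and dropper on either side, well below cap height.

```bash
python3 - <<'E'
from h import *
T=lambda u,v:(u/5+219.6,v/5+214.6)
S=lambda u,v:(u/5+299.6,v/5+189.6)
print("cap",ray("top",*T(336,170),.133),ray("scene",*S(348,246),.133))
t=[ray("top",*T(*p),.045) for p in[(40,128),(643,55),(670,278),(62,350)]]
s=[ray("scene",*S(*p),.045) for p in[(645,405),(36,345),(135,205),(575,565)]]
print(np.round(t,4),np.mean(t,0));print(np.round(s,4), np.mean(s,0))
e=np.array(t);d=(e[1]-e[0])+(e[2]-e[3]);print("yaw long",np.degrees(np.arctan2(d[1],d[0])))
print("pot",ray("top",*T(155,215),.070),ray("scene",*S(512,408),.070))
print("yel",ray("scene",*S(268,58),.085),ray("top",343,310,.085))
o=r.get_obs();print(R.from_quat(o["eef_rot"]).as_matrix().round(3),o["t"])
E
```

```text
cap [0.49923595 0.09619015 0.133     ] [0.50294222 0.09956628 0.133     ]
[[ 0.5353  0.2313  0.045 ]
 [ 0.559  -0.0299  0.045 ]
 [ 0.462  -0.038   0.045 ]
 [ 0.439   0.2218  0.045 ]] [0.49884562 0.09630734 0.045     ]
[[ 0.4448  0.2258  0.045 ]
 [ 0.5626 -0.0234  0.045 ]
 [ 0.4664 -0.031   0.045 ]
 [ 0.5384  0.2364  0.045 ]] [0.50304338 0.10195855 0.045     ]
yaw long -84.87730027682129
pot [0.49231025 0.1779569  0.07      ] [0.49645342 0.18222038 0.07      ]
yel [ 0.38189232 -0.00855553  0.085     ] [ 0.37696549 -0.01198685  0.085     ]
[[-0.964  0.264 -0.001]
 [ 0.264  0.964 -0.002]
 [-0.    -0.002 -1.   ]] 0.1
```

Emit:
play_rows(rows="0.6 -1 0 0 0 0;0.6 -1 0 0 0 0;0.6 -1 0 0 0 0;0.6 -1 0 0 0 0;0.6 -1 0 0 0 0;0.6 -1 0 0 0 0;0.6 -1 0 0 0 0;0.6 -1 0 0 0 0", gripper=-1, grip_force=40)

```text
t: 0.9
tool_pos: [0.3112, 0.3787, 0.2242]
eef_rot: [0.127, 0.992, -0.004, -0.003]
contact_force: [0.0, 0.9, -0.6]
width: 0.998
```

```bash
python3 -c "
from h import *
o=r.get_obs();print(o['t'],o['joint_pos'].round(3),o['tool_pos'],R.from_quat(o['eef_rot']).as_matrix().round(3).tolist())"
```

```text
0.9 [-1.128  0.09   0.171  1.981 -0.019  1.082  0.368] [0.31116066 0.37871882 0.22424495] [[-0.968, 0.251, -0.007], [0.251, 0.968, -0.008], [0.005, -0.009, -1.0]]
```

Emit:
play_rows(rows="0.68 -1 0.1 0 0 -0.6;0.68 -1 0.1 0 0 -0.6;0.68 -1 0.1 0 0 -0.6;0.68 -1 0.1 0 0 -0.6;0.68 -1 0 0 0 -0.6;0.68 -1 0 0 0 -0.6;0.68 -1 0 0 0 -0.6;0.68 -1 0 0 0 -0.6")

```text
t: 1.7
tool_pos: [0.476, 0.1256, 0.2337]
eef_rot: [0.457, 0.889, -0.004, -0.007]
contact_force: [-0.2, 0.3, -0.0]
width: 0.998
```

```bash
python3 -c "
from h import *
o=r.get_obs();print(o['t'],o['joint_pos'].round(3),o['tool_pos'],R.from_quat(o['eef_rot']).as_matrix().round(3).tolist())"
```

```text
1.7 [-0.8    0.086  0.488  1.975 -0.049  1.107  0.33 ] [0.47602281 0.12556926 0.23374127] [[-0.582, 0.813, -0.016], [0.813, 0.582, -0.001], [0.008, -0.014, -1.0]]
```

Emit:
play_rows(rows="0.4 -0.45 -0.4 0 -0.1 0;0.4 -0.45 -0.4 0 0 0;0 0 -0.4 0 0 0;0 0 0 0 0 0;0 0 0 0 0 0")

```text
t: 2.2
tool_pos: [0.5016, 0.0906, 0.1956]
eef_rot: [0.463, 0.886, -0.002, -0.0]
contact_force: [0.8, 0.2, -0.5]
width: 1.0
```

```bash
python3 -c "
from h import *
o=r.get_obs();print(o['t'],o['joint_pos'].round(3),o['tool_pos'],R.from_quat(o['eef_rot']).as_matrix().round(3).tolist())"
```

```text
2.2 [-0.738  0.165  0.523  1.986 -0.093  1.017  0.435] [0.50163165 0.09060196 0.19562745] [[-0.571, 0.821, -0.002], [0.821, 0.571, -0.004], [-0.002, -0.004, -1.0]]
```

Emit:
play_rows(rows="0 0.25 -0.5 0 0 0;0 0 -0.5 0 0 0;0 0 -0.4 0 0 0;0 0 0 0 0 0;0 0 0 0 0 0")

```text
t: 2.7
tool_pos: [0.5003, 0.1051, 0.1541]
eef_rot: [0.459, 0.889, -0.0, -0.001]
contact_force: [0.4, -0.1, 0.3]
width: 1.001
```

```bash
python3 - <<'E'
from h import *
import cv2
o=r.get_obs();print(o['t'],o['tool_pos'],R.from_quat(o['eef_rot']).as_matrix().round(3).tolist())
a=eyes.camera("scene")[:,:,::-1][160:280,290:450];b=eyes.camera("top")[:,:,::-1][190:310,210:370]
cv2.imwrite("pics/n1.png",np.hstack([cv2.resize(x,(400*1,300),interpolation=cv2.INTER_CUBIC) for x in(a,b)]))
for n in("scene","top"):print(n,proj(n,o["tool_pos"]),proj(n,[o["tool_pos"][0],o["tool_pos"][1],.133]))
E
```

```text
2.7 [0.50025402 0.10514114 0.1541302 ] [[-0.579, 0.815, -0.001], [0.815, 0.579, 0.001], [0.001, -0.001, -1.0]]
scene [372.8235213  232.51496293] [372.11044843 239.05745688]
top [281.26479229 246.58473955] [282.29606185 248.23257363]
```

View pics/n1.png

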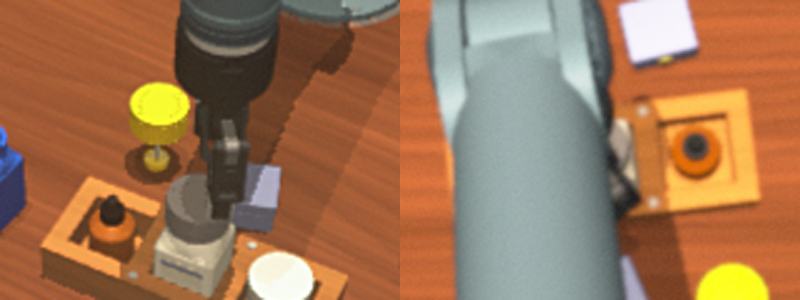

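Emit:
play_rows(rows="0 -0.22 0 0 0 0;0 0 0 0 0 0;0 0 0 0 0 0")

```text
t: 3.1
tool_pos: [0.5017, 0.0977, 0.1561]
eef_rot: [0.459, 0.888, 0.001, 0.001]
contact_force: [0.0, -0.0, 0.3]
width: 0.998
```

```bash
python3 - <<'E'
from h import *
import cv2
o=r.get_obs();p=o['tool_pos'];M=R.from_quat(o['eef_rot']).as_matrix();print(o['t'],p)
a=eyes.camera("scene")[:,:,::-1][180:270,310:430]
a=cv2.resize(a,None,fx=6,fy=6,interpolation=cv2.INTER_CUBIC)
for y in(-.0425,.0425):
  for z in (.013,.04):
    q=p+M[:,1]*y;q=q+[0,0,z]; u=(proj("scene",q)-[309.6,179.6])*6; cv2.circle(a,(int(u[0]),int(u[1])),4,(0,0,255),-1)
# expected cap top outline
t=np.linspace(0,6.28,60)
for c,col in(((.501,.098),(0,255,0)),):
  for z in(.133,.103):
   for u in (proj("scene",np.c_[c[0]+.028*np.cos(t),c[1]+.028*np.sin(t),0*t+z])-[309.6,179.6])*6: cv2.circle(a,(int(u[0]),int(u[1])),1,col,-1)
cv2.imwrite("pics/n2.png",a)
E
```

```text
3.1 [0.50170907 0.09765092 0.15606117]
```

View pics/n2.png

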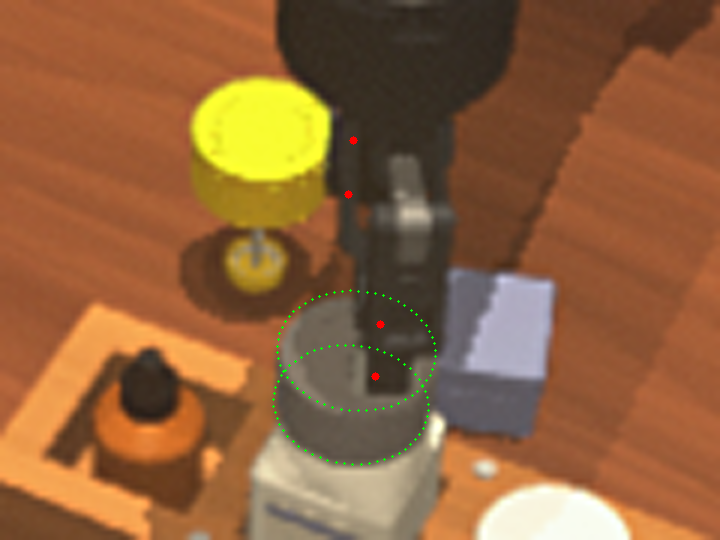

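The outline fits the cap, and the fingers straddle it. Going down.

Emit:
play_rows(rows="0 0 -0.6 0 0 0;0 0 -0.6 0 0 0;0 0 -0.5 0 0 0;0 0 -0.1 0 0 0;0 0 0 0 0 0")

```text
t: 3.65
tool_pos: [0.504, 0.0976, 0.1026]
eef_rot: [0.46, 0.888, 0.003, 0.002]
contact_force: [-0.3, 0.2, -0.1]
width: 1.002
```

Close, with a small correction in x and z.

Emit:
play_rows(rows="-0.08 0 -0.12 0 0 0;0 0 0 0 0 0;0 0 0 0 0 0")

```text
t: 3.95
tool_pos: [0.5027, 0.0979, 0.1004]
eef_rot: [0.46, 0.888, 0.004, 0.003]
contact_force: [-0.4, -0.5, -0.8]
width: 1.001
```

Emit:
play_rows(rows="0 0 0 0 0 0;0 0 0 0 0 0;0 0 0 0 0 0;0 0 0 0 0 0;0 0 0 0 0 0;0 0 0 0 0 0;0 0 0 0 0 0;0 0 0 0 0 0", gripper=1, grip_force=45)

```text
t: 4.75
tool_pos: [0.5025, 0.0978, 0.1016]
eef_rot: [0.46, 0.888, 0.005, 0.003]
contact_force: [-0.8, -0.4, 1.5]
width: 0.658
```

Gripped at 56 mm, which is the cap's diameter. Now press.

Emit:
play_rows(rows="0 0 -0.12 0 0 0;0 0 -0.12 0 0 0;0 0 -0.1 0 0 0")

```text
t: 5.05
tool_pos: [0.5034, 0.0979, 0.0977]
eef_rot: [0.46, 0.888, 0.005, 0.0]
contact_force: [-10.9, -1.1, 28.8]
width: 0.658
```

Emit:
play_rows(rows="-0.05 0 -0.08 0 0 0;-0.03 0 -0.08 0 0 0")

```text
t: 5.25
tool_pos: [0.503, 0.0979, 0.0977]
eef_rot: [0.461, 0.888, 0.007, -0.0]
contact_force: [-4.5, -0.8, 15.9]
width: 0.654
```

Emit:
play_rows(rows="0 0 -0.1 0 0 0.6;0 0 -0.1 0 0 0.7;0 0 -0.1 0 0 0.7;0 0 -0.1 0 0 0.7")

```text
t: 5.65
tool_pos: [0.5059, 0.0982, 0.0984]
eef_rot: [0.283, 0.959, 0.01, -0.004]
contact_force: [-9.1, -2.7, 22.6]
width: 0.653
```

```bash
cat > s.py <<'E'
from h import *
o=r.get_obs();M=R.from_quat(o['eef_rot']).as_matrix();print(o['t'],'q7',o['joint_pos'][6].round(3),o['tool_pos'].round(4),'ydir',np.degrees(np.arctan2(M[1,1],M[0,1])).round(2),'z',M[:,2].round(3),'F',o['contact_force'].round(1),'T',o['torque'].round(2),'w',o['width'])
E
python3 s.py
```

```text
5.65 q7 0.906 [0.5059 0.0982 0.0984] ydir 57.12 z [-0.003  0.021 -1.   ] F [-9.1 -2.7 22.6] T [-0.6   2.08 -0.24] w 0.6528689906818597
```

Emit:
play_rows(rows="-0.08 0 -0.1 -0.07 0 0.7;-0.08 0 -0.1 -0.05 0 0.7;-0.05 0 -0.1 -0.03 0 0.7;-0.03 0 -0.1 0 0 0.7")

```text
t: 6.05
tool_pos: [0.5047, 0.0975, 0.0979]
eef_rot: [0.088, 0.996, 0.003, -0.0]
contact_force: [-6.9, -1.0, 19.5]
width: 0.66
```

```bash
python3 s.py
```

```text
6.05 q7 1.252 [0.5047 0.0975 0.0979] ydir 79.92 z [ 0.     0.005 -1.   ] F [-6.9 -1.  19.5] T [-0.31  1.59 -0.33] w 0.659878673105436
```

Emit:
play_rows(rows="-0.06 0.02 -0.1 -0.02 0 0.7;-0.06 0 -0.1 0 0 0.7;-0.05 0 -0.1 0 0 0.7;-0.03 0 -0.1 0 0 0.6")

```text
t: 6.45
tool_pos: [0.5036, 0.0972, 0.0978]
eef_rot: [-0.103, 0.995, 0.004, 0.001]
contact_force: [-7.4, -1.5, 18.7]
width: 0.656
```

```bash
python3 s.py
```

```text
6.45 q7 1.612 [0.5036 0.0972 0.0978] ydir 101.82 z [ 0.002  0.009 -1.   ] F [-7.4 -1.5 18.7] T [-0.36  1.51 -0.22] w 0.6557547870733672
```

Emit:
play_rows(rows="-0.03 0 -0.1 -0.03 0 0.6;-0.02 0 -0.1 -0.03 0 0.3;0 0 -0.08 0 0 0;0 0 -0.08 0 0 0")

```text
t: 6.85
tool_pos: [0.5045, 0.0971, 0.0979]
eef_rot: [-0.165, 0.986, 0.003, 0.001]
contact_force: [-7.4, -0.9, 17.7]
width: 0.659
```

```bash
python3 s.py
```

```text
6.85 q7 1.727 [0.5045 0.0971 0.0979] ydir 108.99 z [ 0.     0.007 -1.   ] F [-7.4 -0.9 17.7] T [-0.31  1.56  0.  ] w 0.6593829063560145
```

Emit:
play_rows(rows="-0.05 0 0.05 0 0 0;-0.03 0 0.1 0 0 0;0 0 0.15 0 0 0;0 0 0.15 0 0 0;0 0 0.15 0 0 0")

```text
t: 7.35
tool_pos: [0.5024, 0.0969, 0.1168]
eef_rot: [-0.165, 0.986, 0.003, 0.001]
contact_force: [0.1, 0.4, -0.5]
width: 0.651
```

```bash
python3 s.py
```

```text
7.35 q7 1.716 [0.5024 0.0969 0.1168] ydir 108.94 z [ 0.001  0.007 -1.   ] F [ 0.1  0.4 -0.5] T [-0.03 -0.01 -0.02] w 0.6507389762318446
```

Force is just the cap's weight, so it's free and the jar stayed down. Lifting on.

Emit:
play_rows(rows="0 0 0.4 0 0 0;0 0 0.4 0 0 0;0 0 0.4 0 0 0;0 0 0.4 0 0 0")

```text
t: 7.75
tool_pos: [0.5018, 0.097, 0.1676]
eef_rot: [-0.165, 0.986, 0.003, 0.0]
contact_force: [-0.1, -0.1, -0.3]
width: 0.656
```

```bash
python3 s.py
```

```text
7.75 q7 1.692 [0.5018 0.097  0.1676] ydir 108.96 z [-0.     0.006 -1.   ] F [-0.1 -0.1 -0.3] T [-0.01 -0.02 -0.03] w 0.6563041093119639
```

Emit:
play_rows(rows="0 0 0.4 0 0 0;0 0 0.4 0 0 0;0 0 0.4 0 0 0;0 0 0.05 0 0 0;0 0 0 0 0 0;0 0 0 0 0 0;0 0 0 0 0 0")

```text
t: 8.45
tool_pos: [0.5034, 0.0974, 0.2118]
eef_rot: [-0.165, 0.986, 0.004, 0.003]
contact_force: [-0.4, 0.3, -1.4]
width: 0.659
```

```bash
python3 s.py; python3 - <<'E'
from h import *
import cv2
p=r.get_obs()['tool_pos']
a=eyes.camera("scene")[:,:,::-1][150:275,290:450]
a=cv2.resize(a,None,fx=5,fy=5,interpolation=cv2.INTER_CUBIC)[:600]
for q in ([p[0],p[1],.125],[p[0],p[1],.16]):
    u=proj("scene",q);print(u,(u-[290,150])*5)
cv2.imwrite("pics/n3.png",a)
E
```

```text
8.45 q7 1.676 [0.5034 0.0974 0.2118] ydir 108.95 z [ 0.005  0.009 -1.   ] F [-0.4  0.3 -1.4] T [-0.01 -0.   -0.01] w 0.6586013612509996
[367.96763396 240.935158  ] [389.83816979 454.67579   ]
[369.0448233  230.11022927] [395.22411651 400.55114634]
```

View pics/n3.png

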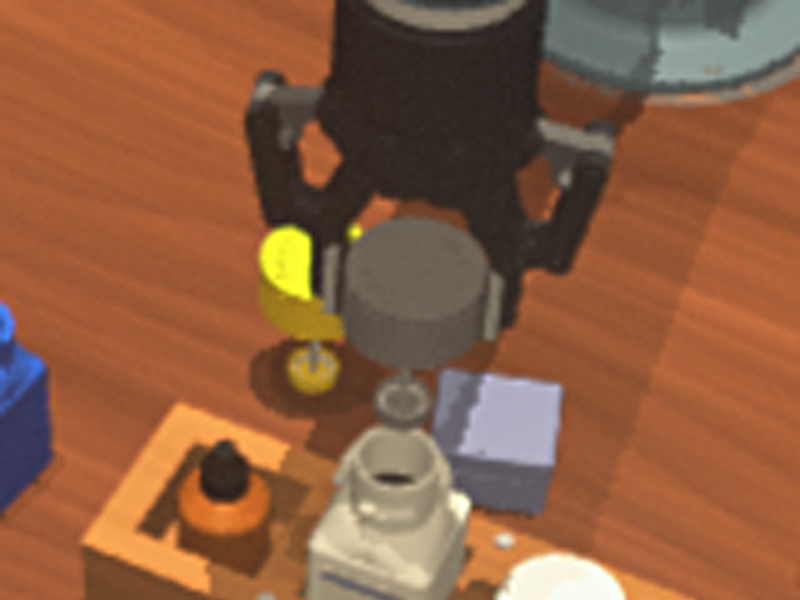

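The cap is held level. The basket underside is at about (402,417) in the crop, just above the open mouth at about (398,457). That gives 25–33 mm of height and an offset of a few mm. The jar is still in its pocket and the bystanders are in place. I'll settle for a moment and then hand in.

Emit:
play_rows(rows="0 0 0 0 0 0;0 0 0 0 0 0;0 0 0 0 0 0")

```text
t: 8.8
tool_pos: [0.5023, 0.0971, 0.2101]
eef_rot: [-0.165, 0.986, 0.003, 0.001]
contact_force: [-0.5, -0.4, -0.1]
width: 0.651
```

```bash
python3 s.py; python3 -c "
from h import *
print(r.get_obs()['qd'].round(4))
print(r.finish_job())"; python3 s.py
```

```text
8.8 q7 1.676 [0.5023 0.0971 0.2101] ydir 108.95 z [ 0.002  0.007 -1.   ] F [-0.5 -0.4 -0.1] T [-0.01  0.02 -0.02] w 0.6507783153017551
[ 0.0002  0.0044 -0.0008  0.0037 -0.0002 -0.0014 -0.0008]
the job is handed in; nothing more can be done
None
the job is handed in; nothing more can be done
```

The cap is off and held above the open jar. I handed the job in at 8.8 s of the 32 s allowed; no verdict is reported.

- **Press and twist:** I gripped the cap at 45 N and pressed it to its stop. I then turned it about 74° anticlockwise, keeping 16–23 N of downward push on it.
- **Lift:** I lifted it straight up. The force on the wrist fell to roughly the cap's own weight, and in the last picture the jar is still in its pocket.
- **Last checks:** The cap is level within 0.5° and nearly still, with joint speeds below 0.005 rad/s. By the tool position, the basket's underside is about 3 cm above the mouth.
- **Neighbours:** The objects close to the block looked undisturbed in the last picture. I did not look again at the mandrel, loupe or bangle bar, but the arm stayed clear of them by plan.

Three checks did not agree fully:
- The last picture suggests a basket height of about 26 mm or a few mm of sideways offset, both within the limits.
- The two cameras differ by 3–5 mm on the cap's position.
- The tool sank only about 4 mm during the press instead of the 5 mm stop, though the force showed the stop was reached.

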